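Serving paddle out from under the amber bowls

TASK

On the shop's display counter, draw the dark wooden serving paddle by its handle out from under the two stacked amber bowls, letting the low metal rail hold the bowls back: they must stay stacked and upright and end standing on the counter behind the rail, and you must not touch or lift them. Once the paddle is completely out past the rail, let go so that it lies on the counter, then take it again across its blade, carry it to the empty white cradle and lay it (do not drop it) flat between the cradle's end walls, either way round. Leave the other goods where they are.

Things in the scene. Friction and masses are not known exactly. Their poses are not given: they have to be found in the camera images.
- paddle: loose dark wooden serving paddle lying flat, 200 mm long, 10 mm thick, about 90 g; blade 140 x 56 mm, handle 60 x 28 mm. Origin: centre of the underside, midway along the 200 mm; its x axis points to the handle end (handle from x = +40 to +100 mm, blade from -100 to +40 mm), z up. At the start the handle sticks out through the gap under the rail and the blade's back part carries the bowls
- paddle_handle (a point): middle of the paddle's handle, at half thickness: 70 mm from the paddle's origin towards the handle end; free to be gripped across its 28 mm width at the start
- paddle_blade (a point): where to grip the blade across its 56 mm width, near the centre of mass: 20 mm from the paddle's origin away from the handle, at half thickness
- fence: fixed low metal rail, 160 mm long and 10 mm thick, its underside 20 mm and its top 42 mm above the counter, on two feet that leave a gap 86 mm wide for the paddle to slide through. Origin: on the counter under the middle of the rail; its x axis points level across the rail, out of the gap on the handle's side (the way to pull), y along the rail; the bowls stand at -x, 4 to 18 mm short of the rail at the start
- bowl_low: lower amber ribbed bowl with a flat pale wooden lid, loose, 104 x 104 mm (lid 106), 50 mm high with the lid, about 0.18 kg; origin at the centre of its underside, z up. Wider than the paddle; it stands on the blade at the start and drops 10 mm to the counter as the paddle leaves, rocking a little
- bowl_top: upper open amber ribbed bowl, loose, 80 x 80 mm, 36 mm high, about 70 g, standing on the lid of the lower bowl and held only by friction; origin at the centre of its underside
- cradle: empty white display cradle, fixed, for one paddle lying along its x axis. Origin: centre of its underside; floor 16 mm above the counter; each end has a wall across and two short side walls (30 mm long) rising 22 mm above the floor; 212 mm clear between the end walls and 68 mm between the side walls; between the side walls of the two ends 154 mm of length is open, with only a 36 mm wide spine under the paddle
- cradle_seat (a point): middle of the empty cradle's floor, 16 mm above the counter: where the paddle's origin belongs
- cradle_full: the same cradle with a pale paddle already in it, fixed: leave it; top about 38 mm above the counter
- mill: bystander: brown wooden pepper mill, 56 mm wide, 168 mm high, origin under its centre
- tumbler: bystander: amber tumbler, 72 mm wide, 85 mm high
- mug: bystander: white mug, 80 mm wide, 90 mm high
- timer: bystander: round black kitchen timer, 68 mm wide, 48 mm high
- spatula: bystander: spatula, 270 mm long, lying on the robot's side of the stack
Not all that is in view belongs to the job. What is meant by the paddle is not green, pink or purple, and is the larger of those in its own colour.

How it is judged:
On the way, in this order (a step that is already met when the one before it is completed fails the run):
1. the paddle lies on the counter, let go, all of it past the rail; the bowls stand stacked on the counter (x of paddle in the frame of fence above 0.105 m and height (world z) of paddle below 0.005 m and angle between paddle's own z axis and vertical below 0.05 rad and contact force between the fingers and paddle below 0.1 N and angle between each of bowl_low, bowl_top's own z axis and vertical below 0.08 rad and z of bowl_top in the frame of bowl_low between 0.045 and 0.056 m and horizontal distance between bowl_top and bowl_low below 0.035 m and height (world z) of bowl_low below 0.006 m and distance of bowl_low from where it was at the start of the episode below 0.06 m and linear speed of each of bowl_low, bowl_top below 0.02 m/s), for 0.2 s.
2. the paddle is lifted by a grip across its blade (height (world z) of paddle above 0.025 m and contact force between the fingers and paddle above 1 N and x of the grasp point in the frame of paddle below 0.035 m), for 0.1 s.
At the end, for the whole second after the job is handed in: the paddle rests flat on the empty cradle's floor, centred within 15 mm and in line within 7 degrees, let go and still; the lower bowl stands upright on the counter behind the rail, within 60 mm of its start, the upper bowl upright on its lid within 35 mm of its centre (horizontal distance between paddle and cradle_seat below 0.015 m and z of paddle in the frame of cradle_seat between -0.004 and 0.004 m and angle between the x axis of paddle and the x axis of cradle, either way round below 0.12 rad and angle between paddle's own z axis and vertical below 0.05 rad and linear speed of each of paddle, bowl_low, bowl_top below 0.02 m/s and angle between each of bowl_low, bowl_top's own z axis and vertical below 0.08 rad and z of bowl_top in the frame of bowl_low between 0.045 and 0.056 m and horizontal distance between bowl_top and bowl_low below 0.035 m and height (world z) of bowl_low below 0.006 m and distance of bowl_low from where it was at the start of the episode below 0.06 m and x of bowl_low in the frame of fence below -0.045 m); the robot touches nothing.
It fails at once if the robot touches a bowl (contact force between any of the fingers, the arm and bowl_low above 0.5 N or contact force between any of the fingers, the arm and bowl_top above 0.5 N).
It fails at once if a bowl tips over, is lifted, or the stack comes apart (angle between bowl_low's own z axis and vertical above 0.45 rad or angle between bowl_top's own z axis and vertical above 0.5 rad or height (world z) of bowl_low above 0.035 m or distance between bowl_top and bowl_low above 0.075 m).
It fails at once if the paddle is let go in the air (height (world z) of paddle above 0.045 m and contact force between the fingers and paddle below 0.05 N).
It fails at once if another item on the counter is moved by more than 30 mm (distance of any of mill, tumbler, mug, timer, spatula from where it was at the start of the episode above 0.03 m).
It also fails if it takes over 61 s, if anything falls off the work surface, if the arm or the gripper's body presses on something with over 40 N, if the wrist force passes 120 N, or if a joint passes its speed limit or range.

ROBOT

A 6-joint arm with a two-finger parallel gripper is mounted at the origin on the work surface. World frame = base frame: x ahead of the robot, y to its left, z up, the work surface at z = 0. Lengths are in m, angles in rad, forces in N, time in s.
With the tool pointing down it reaches from about 0.35 to 0.725 m from the base axis. Payload 4.3 kg.
Tool frame: the origin (TCP) lies on the centre line of the jaws, within the pads' length; the fingertips stand 17 mm ahead of it and the grasp point (between the pads) lies 2 mm behind it (nose_length is the distance from the TCP to the fingertips, in m); z points along the fingers, y is the direction in which the jaws open and shut (so a half turn about z gives the same grasp; the last joint's range is limited). The gripper opens to 85 mm and grips with 20 to 120 N. Pads are 22 mm wide; open, the fingers measure 114 mm over their backs; the gripper's body (76 mm by 85 mm) begins 54 mm behind the grasp point. The pads swing forward as they close: fully open they stand 13 mm farther back than shut.
Start: joints at [-1.26, 0.377, 0.081, 1.274, 0, 1.46], TCP at [0.235, -0.525, 0.248] pointing down, gripper open.
Joint ranges: [-2.72, 2.72], [-0.84, 1.66], [-1.02, 1.22], [-1.77, 2.12], [-1.37, 1.28], [-3.14, 3.14]. Speed limits (rad/s): [2.57, 2.57, 3.14, 3.14, 3.14, 3.14].

INTERFACE

Orientations are given as a unit quaternion [w, x, y, z].
In Python, from bench import * gives the robot as it stands.
- The arm moves only by the shell command python3 -m crank 'ROWS' [FORCE]. ROWS is JSON, a list of rows, each a list of 3 entries, a list of its own where there are three numbers: the opening, from -1 (shut) to 1 (fully open), then the shift along the tool's x, y, z each as a share of 200 mm, from -1 to 1, then the turn, a rotation vector about the tool's x, y, z each as a share of 60 degrees, from -1 to 1. In form: [[jaw, [tx, ty, tz], [ax, ay, az]], ...]. A call has 1 to 8 rows; each row shifts and turns the commanded pose from where the row before left it, along the tool's axes as they then stand; what a row does not reach is not made up. A row lasts 1/10 s, in which the tool goes at most 50 mm and 8.59 degrees, less where a joint would pass 70% of its speed; a pose out of reach is approached as far as the arm can. A call with a number of a shift or a turn outside -1 to 1 is refused whole. A call with a gripper value outside its range is refused whole. The fingers move at their own pace and stop on an object; FORCE is the grip in N (left out, the last holds). Time passes only in rows, so rows that do not move let the fingers close. It gives the time, the measured TCP pose, the force and the opening at its end, in the units of the state.
- get_obs(): the state, without advancing time (a new reading comes with each control period).
- get_image(name): name is "side" or "top"; returns a dict with "pixels" (384x512x3 uint8, blue, green, red), "z_map" (384x512 float32, m along the optical axis (not along the pixel's ray), 0 where there is no reading), "fx", "fy", "cx", "cy" (pixels), "eye" and "orientation" of the camera in the world. Camera axes: x right, y down, z forward; pixel columns grow to the right and rows downward; lengths in m; the calibration is good to about 2 mm. A picture is of the moment at which its call begins.
- hand_in(): hands the job in, once; it reports no verdict.
The state is a dict: "t": time; "joint_pos": joint angles; "dq": joint speeds; "joint_efforts": joint torques, N m; "tool_pos": TCP position; "orientation": TCP orientation; "ft_force": force on the tool from outside, world axes, zero at the start; "moment": the same for the moment, N m; "finger_gap": finger opening in m.
Only numpy, scipy, OpenCV 4.12 (cv2) and the standard library are available. Lean on these libraries where they do the work, as an engineer would, in place of code of your own. Each camera call takes 0.05 s, during which the arm holds its last target. There are 200 camera calls.

## Working session

There is one attempt and no reset: what is moved stays moved. The work goes in short steps, Python scripts to look and compute and a shell command to move; the robot and the scene stay as the last step left them, time stands still between calls to the robot, and variables do not carry over. Pictures are saved under pics/ and viewed, about 8 in all and at most 12, crops included, and the job is handed in when it is done.

```bash
ls; mkdir -p pics
cat > h.py <<'E'
from bench import *
import numpy as np, cv2
from scipy.spatial.transform import Rotation as R
def rot(q): return R.from_quat([q[1],q[2],q[3],q[0]])
def cloud(im):
    z=im["z_map"]; v,u=np.mgrid[:z.shape[0],:z.shape[1]]
    p=np.stack([(u-im["cx"])/im["fx"]*z,(v-im["cy"])/im["fy"]*z,z],-1)
    P=p@rot(im["orientation"]).as_matrix().T+np.array(im["eye"]); P[z==0]=np.nan
    return P
E
python3 - <<'E'
from h import *
for n in("top","side"):
    im=get_image(n); np.save(n+"0.npy",cloud(im)); cv2.imwrite(f"pics/{n}0.png",im["pixels"]); print(n,im["eye"],im["orientation"],im["fx"])
print(get_obs())
E
```

```text
pics
top [ 0.3121298  -0.05076883  1.0080198 ] [-0.04907036  0.70650231 -0.70293452  0.06580004] 346.8823142077766
side [-0.52985508 -0.75459084  1.1723819 ] [-0.3535834   0.81123052 -0.42262692  0.19562801] 466.697756526491
{'t': 0.1, 'joint_pos': array([-1.26028707e+00,  3.78019502e-01,  7.97885433e-02,  1.27442916e+00,
       -1.90681158e-05,  1.46045791e+00]), 'dq': array([-2.12580533e-04, -2.99310117e-04,  3.30506971e-03,  6.15117022e-05,
        1.71498310e-03, -2.08223471e-04]), 'joint_efforts': array([ 1.11592752e-03, -4.64694107e+01,  2.70582300e+01,  1.20038178e-02,
       -1.45798963e-04, -2.70438157e-06]), 'tool_pos': array([ 0.23471592, -0.5243015 ,  0.24744871]), 'orientation': array([-9.26278442e-04,  9.77942047e-01,  2.08874326e-01, -1.02599770e-04]), 'ft_force': array([ 0.3212795 , -0.89839771, -0.53846086]), 'moment': array([-0.00468342,  0.00548323,  0.02665344]), 'finger_gap': 0.08514549277830978}
```

View pics/top0.png

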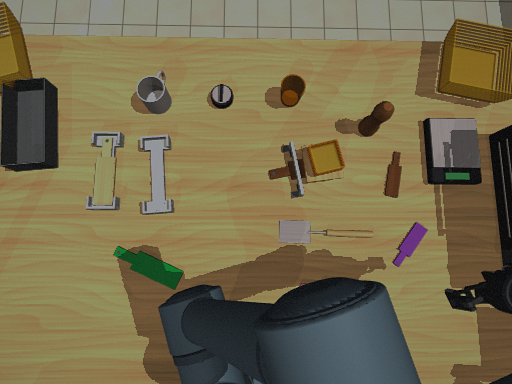

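View pics/side0.png

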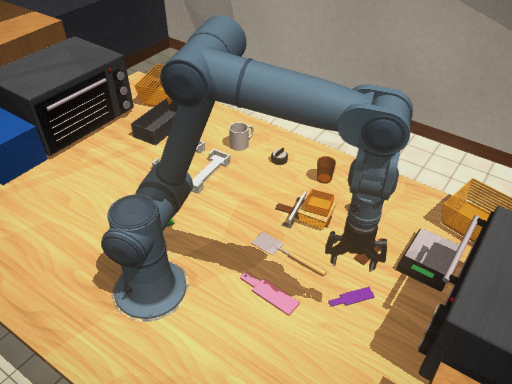

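The top view shows two brown paddles. One is at (280,172), sticking out under the rail (296,170), with the bowls at (325,158). The other lies loose at (393,175). The one under the bowls fits the description. The empty cradle is at (155,175), with the full one beside it at (104,172). I'll confirm the paddle in an enlarged crop and measure.

Run:
```python
from h import *
a=cv2.imread("pics/top0.png"); P=np.load("top0.npy")
c=cv2.resize(a[130:220,250:410],None,fx=5,fy=5,interpolation=cv2.INTER_CUBIC)
cv2.imwrite("pics/crop0.png",c)
def box(m,name):
    m=m.astype(np.uint8); n,l,s,cc=cv2.connectedComponentsWithStats(m)
    for i in range(1,n):
        if s[i,4]<60: continue
        Q=P[l==i]; Q=Q[~np.isnan(Q[:,0])]
        r=cv2.minAreaRect((Q[:,:2]*1000).astype(np.float32)); print(name,s[i],np.round(r[0],1),np.round(r[1],1),round(r[2],1),"z",np.round(np.percentile(Q[:,2],[5,50,95]),4))
b,g,r=[a[...,k].astype(int) for k in range(3)]
u=np.arange(512)[None,:]; v=np.arange(384)[:,None]
win=lambda x0,x1,y0,y1:(u>=x0)&(u<x1)&(v>=y0)&(v<y1)
z=P[...,2]
br=(r<130)&(r-b>25)
box(br&win(262,298,160,185),"handle"); box(br&win(380,405,145,200),"other")
box((z>.03)&(z<.049)&win(284,306,135,205),"rail")
box((z>.07)&win(300,360,130,190),"bowltop"); box((z>.04)&win(303,360,130,190),"bowls")
box((z>.008)&win(132,180,128,220),"cradle"); box((z>.028)&win(132,180,128,220),"cradle walls")
for n,w in dict(mill=(355,400,95,140),tumbler=(275,310,70,110),spat=(275,380,215,245),timer=(208,236,82,110),full=(82,126,125,215)).items(): box((z>.006)&win(*w),n)
print([ (p,np.round(P[p[1],p[0]],3)) for p in [(285,210),(270,172),(280,172),(395,180)]])
```

```text
handle [268 160  29  25 364] [ 533.5 -153.4] [74.2 83.3] 1.2 z [-0.0018  0.0088  0.0129]
other [383 151  19  47 569] [ 532.2 -487.3] [ 45.8 142.5] 78.3 z [0.0001 0.0068 0.0101]
rail [290 141  15  54 222] [ 539.1 -192. ] [158.9  10.6] 10.8 z [0.0335 0.0413 0.0446]
bowltop [308 139  37  37 431] [ 558.3 -265.9] [83.1 83.6] 14.5 z [0.0722 0.0932 0.0978]
bowls [ 303  139   42   43 1438] [ 552.3 -262. ] [105.6 105.9] 6.9 z [0.0583 0.0642 0.0966]
cradle [ 140  135   34   80 1495] [520.5 211.2] [225.4  81.8] 5.0 z [0.0122 0.016  0.0378]
cradle walls [140 135  29  14 138] [614.3 219.3] [35.  80.9] 4.5 z [0.03   0.0367 0.0395]
cradle walls [142 199  30  15 134] [425.5 203. ] [34.5 81.8] 4.9 z [0.0295 0.0368 0.0406]
mill [358 101  37  35 680] [ 670.8 -410.9] [50.7 49.9] 11.9 z [0.019  0.1173 0.1661]
tumbler [281  74  25  33 586] [ 766.7 -178.6] [69.3 70.2] 72.0 z [0.0097 0.0564 0.0855]
spat [308 230  66   8 357] [ 354.7 -319.1] [185.7  19.7] 87.4 z [0.0095 0.0175 0.0214]
timer [211  84  23  25 431] [760.6  27.9] [66.1 64. ] 87.7 z [0.0138 0.0324 0.0472]
full [  86  131   38   79 1853] [530.1 358.7] [ 82.6 225. ] 89.8 z [0.014  0.0249 0.0373]
[((285, 210), array([ 0.42 , -0.161,  0.001])), ((270, 172), array([ 0.531, -0.117,  0.011])), ((280, 172), array([ 0.531, -0.147,  0.011])), ((395, 180), array([ 0.511, -0.49 ,  0.006]))]
```

View pics/crop0.png

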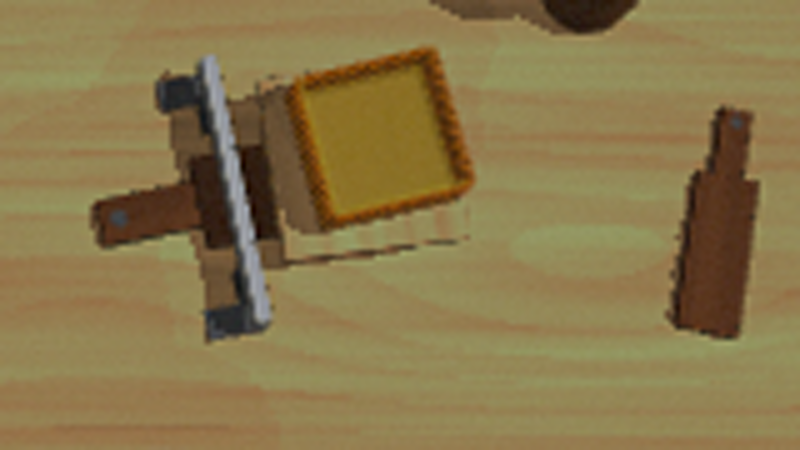

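The crop confirms it: the large dark paddle's handle (end at crop 97,225 → image 269,175) comes out under the rail, while the loose one at (393,175) is visibly smaller and is a decoy. Next I'll fit the handle axis precisely and work out the motion.

```bash
cat >> h.py <<'E'
def go(t,yaw,tilt=False):
    o=get_obs(); r=rot(o["orientation"]); X=r.as_matrix()[:,0]; y0=np.degrees(np.arctan2(X[1],X[0]))
    d=(yaw-y0+180)%360-180
    w=r.inv().apply(np.array(t)-o["tool_pos"])/.2
    rt=R.from_euler("z",yaw,degrees=True)*R.from_euler("x",180,degrees=True)
    print("t",o["t"],"pos",np.round(o["tool_pos"],4),"yaw %.1f gap %.4f F %s"%(y0,o["finger_gap"],np.round(o["ft_force"],1)))
    print(" shift total",np.round(w,3),"after turning",np.round(rt.inv().apply(np.array(t)-o["tool_pos"])/.2,3)," turn total",np.round((r.inv()*rt).as_rotvec(degrees=True)/60,3),"q",np.round(o["joint_pos"],2))
E
python3 - <<'E'
from h import *
a=cv2.imread("pics/top0.png").astype(int); P=np.load("top0.npy"); r,b=a[...,2],a[...,0]
C=np.array([.539,-.192]); th=np.radians(100.8); n=np.array([np.cos(th),np.sin(th)]); s=np.array([-n[1],n[0]])
D=P[...,:2]-C; fx=D@n; fy=D@s; z=P[...,2]
m=(r<135)&(r-b>25)&(fx>.005)&(fx<.12)&(abs(fy)<.05)&(z>.004)&(z<.016)
Q=np.stack([fx[m],fy[m]],1)*1000
for lo in range(0,100,6):
    k=Q[(Q[:,0]>=lo)&(Q[:,0]<lo+6)]
    if len(k): print(lo,len(k),np.round([k[:,1].min(),k[:,1].max(),k[:,1].mean()],1))
print("end",np.sort(Q[:,0])[-8:])
k=Q[(Q[:,0]>32)]; print(np.polyfit(k[:,0],k[:,1],1), cv2.minAreaRect(k.astype(np.float32)))
go([.235,-.525,.25],100.8)
E
```

```text
0 7 [-24.2  24.2  -2.7]
6 37 [-28.7  23.7  -2.7]
12 31 [-28.7  26.5  -1.1]
18 21 [-44.3  11.5  -4.2]
24 16 [-13.5  10.4  -2.2]
30 20 [-14.1  13.   -0.4]
36 20 [-15.   12.1  -1. ]
42 17 [-13.6  11.6  -1.4]
48 21 [-15.3  13.2  -0.4]
54 17 [-12.9  12.2  -0.6]
60 17 [-13.9  11.8  -0.2]
66 14 [-14.6  13.3   0.4]
72 20 [-12.6  13.9  -0. ]
end [75.53035578 75.65041125 76.78419175 76.82860015 76.87940728 76.98215698
 77.1934213  77.68041389]
[ 0.01781451 -1.41598583] ((54.97467041015625, -0.8508234024047852), (45.144493103027344, 28.668392181396484), 1.1698800325393677)
t 0.1 pos [ 0.2347 -0.5243  0.2474] yaw 24.1 gap 0.0851 F [ 0.3 -0.9 -0.5]
 shift total [-0.     0.004 -0.013] after turning [-0.004  0.001 -0.013]  turn total [-1.000e-03 -1.000e-03 -1.278e+00] q [-1.26  0.38  0.08  1.27 -0.    1.46]
```

Run:
```python
from h import *
go([.528,-.133,.16],101.3)
```

```text
t 0.1 pos [ 0.2347 -0.5243  0.2474] yaw 24.1 gap 0.0851 F [ 0.3 -0.9 -0.5]
 shift total [ 2.138 -1.186  0.44 ] after turning [1.631 1.821 0.437]  turn total [-1.000e-03 -1.000e-03 -1.286e+00] q [-1.26  0.38  0.08  1.27 -0.    1.46]
```

```bash
python3 -m crank '[[1,[0.15,-0.085,0.01],[0,0,0]],[1,[0.15,-0.085,0.01],[0,0,0]],[1,[0.15,-0.085,0.01],[0,0,0]],[1,[0.15,-0.085,0.01],[0,0,0]],[1,[0.15,-0.085,0.01],[0,0,0]],[1,[0.15,-0.085,0.01],[0,0,0]],[1,[0.15,-0.085,0.01],[0,0,0]]]' 40
python3 -m crank '[[1,[0.15,-0.085,0.01],[0,0,0]],[1,[0.15,-0.085,0.01],[0,0,0]],[1,[0.15,-0.085,0.01],[0,0,0]],[1,[0.15,-0.085,0.01],[0,0,0]],[1,[0.15,-0.085,0.01],[0,0,0]],[1,[0.15,-0.085,0.01],[0,0,0]],[1,[0.15,-0.085,0.01],[0,0,0]],[1,[0,0,0],[0,0,-0.14]]]'
python3 -m crank '[[1,[0,0,0],[0,0,-0.14]],[1,[0,0,0],[0,0,-0.14]],[1,[0,0,0],[0,0,-0.14]],[1,[0,0,0],[0,0,-0.14]],[1,[0,0,0],[0,0,-0.14]],[1,[0,0,0],[0,0,-0.14]],[1,[0,0,0],[0,0,-0.14]],[1,[0,0,0],[0,0,-0.14]]]'
python3 -c "
from h import *
go([.528,-.133,.10],101.3)"
```

```text
t: 0.8
tool_pos: [0.3784, -0.329, 0.2338]
orientation: [-0.0, 0.978, 0.209, -0.0]
ft_force: [-0.1, -1.4, -0.3]
finger_gap: 0.0856
t: 1.6
tool_pos: [0.5224, -0.1328, 0.2194]
orientation: [-0.001, 0.959, 0.284, 0.0]
ft_force: [-0.2, -0.3, -0.3]
finger_gap: 0.0855
t: 2.4
tool_pos: [0.5207, -0.1359, 0.2198]
orientation: [-0.001, 0.642, 0.766, -0.0]
ft_force: [0.6, 0.3, -0.6]
finger_gap: 0.0856
t 2.4 pos [ 0.5207 -0.1359  0.2198] yaw 100.1 gap 0.0856 F [ 0.6  0.3 -0.6]
 shift total [0.008 0.039 0.599] after turning [0.007 0.039 0.599]  turn total [-0.001 -0.001 -0.021] q [-0.37  0.31 -0.09  1.17 -0.    1.02]
```

```bash
python3 -m crank '[[1,[0.007,0.039,0.15],[0,0,-0.02]],[1,[0,0,0.15],[0,0,0]],[1,[0,0,0.15],[0,0,0]],[1,[0,0,0.15],[0,0,0]],[1,[0,0,0.15],[0,0,0]],[1,[0,0,0.12],[0,0,0]],[1,[0,0,0.08],[0,0,0]],[1,[0,0,0],[0,0,0]]]'
python3 - <<'E'
from h import *
go([.528,-.133,.021],101.3)
for n in("side",):
    im=get_image(n); p=im["pixels"]; cv2.imwrite("pics/s1.png",cv2.resize(p[150:260,240:370],None,fx=5,fy=5,interpolation=cv2.INTER_CUBIC))
E
```

```text
t: 3.2
tool_pos: [0.5258, -0.1324, 0.0275]
orientation: [-0.003, 0.637, 0.771, -0.001]
ft_force: [-0.4, -0.2, -0.5]
finger_gap: 0.0857
t 3.2 pos [ 0.5258 -0.1324  0.0275] yaw 100.9 gap 0.0857 F [-0.4 -0.2 -0.5]
 shift total [-0.005  0.011  0.032] after turning [-0.005  0.01   0.032]  turn total [-0.005 -0.003 -0.007] q [-0.36  0.49 -0.36  0.73 -0.    1.02]
```

View pics/s1.png

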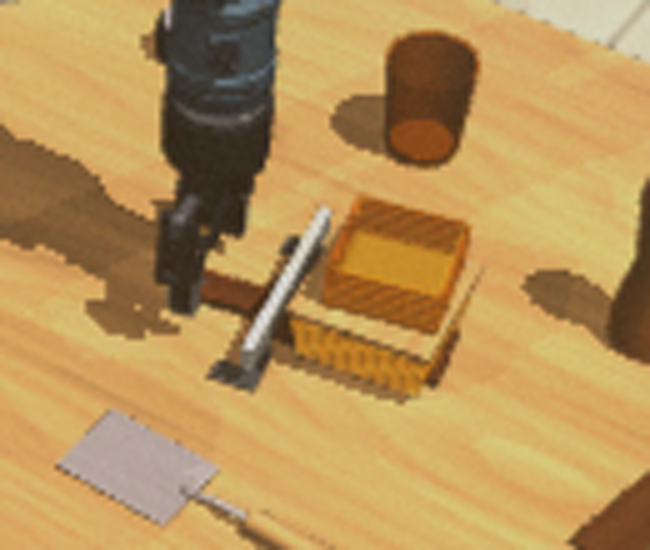

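The gripper straddles the handle (crop 185,280), clear of the rail and bowls. Lower to about 20 mm and close.

```bash
python3 -m crank '[[1,[-0.005,0.01,0.015],[0,0,0]],[1,[0,0,0.018],[0,0,0]],[1,[0,0,0],[0,0,0]],[0,[0,0,0],[0,0,0]],[-0.2,[0,0,0],[0,0,0]],[-0.5,[0,0,0],[0,0,0]],[-1,[0,0,0],[0,0,0]],[-1,[0,0,0],[0,0,0]]]' 40
python3 -m crank '[[-1,[0,0,0],[0,0,0]],[-1,[0,0,0],[0,0,0]],[-1,[0,0,0],[0,0,0]]]' 40
python3 -c "
from h import *
go([.528,-.133,.021],101.3)"
```

```text
t: 4.05
tool_pos: [0.5308, -0.134, 0.0241]
orientation: [0.0, 0.637, 0.771, 0.0]
ft_force: [-0.8, -0.0, 3.8]
finger_gap: 0.0259
t: 4.35
tool_pos: [0.5308, -0.134, 0.0241]
orientation: [0.0, 0.637, 0.771, 0.0]
ft_force: [-0.9, 1.0, 5.8]
finger_gap: 0.0258
t 4.35 pos [ 0.5308 -0.134   0.0241] yaw 100.9 gap 0.0258 F [-0.9  1.   5.8]
 shift total [ 0.008 -0.013  0.016] after turning [ 0.008 -0.013  0.016]  turn total [ 0.     0.    -0.006] q [-0.36  0.5  -0.36  0.72 -0.    1.02]
```

The grip may hold only the top edge, and the gap reads 25.8 against 28 mm, so I'll reopen, lower 4 mm and regrip.

```bash
python3 -m crank '[[0.2,[0,0,0],[0,0,0]],[0.2,[0,0,0],[0,0,0]],[0.2,[0.008,-0.010,0.018],[0,0,0]],[0.2,[0,0,0],[0,0,0]],[-1,[0,0,0],[0,0,0]],[-1,[0,0,0],[0,0,0]],[-1,[0,0,0],[0,0,0]],[-1,[0,0,0],[0,0,0]]]' 50
python3 - <<'E'
from h import *
go([.528,-.133,.021],101.3)
im=get_image("top"); P=cloud(im); p=im["pixels"]
z=P[...,2]; m=np.zeros(z.shape,bool); m[130:190,303:360]=True
Q=P[m&(z>.04)&(z<.13)]; print(cv2.minAreaRect((Q[:,:2]*1000).astype(np.float32)))
E
```

```text
t: 5.15
tool_pos: [0.5288, -0.1327, 0.0203]
orientation: [0.0, 0.637, 0.771, 0.0]
ft_force: [0.9, 0.9, 1.5]
finger_gap: 0.0261
t 5.15 pos [ 0.5288 -0.1327  0.0203] yaw 100.9 gap 0.0261 F [0.9 0.9 1.5]
 shift total [-0.001 -0.004 -0.003] after turning [-0.001 -0.004 -0.003]  turn total [ 0.001  0.    -0.006] q [-0.36  0.5  -0.37  0.7   0.    1.02]
((551.6491088867188, -267.70587158203125), (103.27803802490234, 94.5750732421875), 8.392935752868652)
```

```bash
python3 -m crank '[[-1,[0.01,0,0],[0,0,0]],[-1,[0.015,0,0],[0,0,0]],[-1,[0.015,0,0],[0,0,0]],[-1,[0.015,0,0],[0,0,0]],[-1,[0.015,0,0],[0,0,0]],[-1,[0.015,0,0],[0,0,0]],[-1,[0.015,0,0],[0,0,0]],[-1,[0.015,0,0],[0,0,0]]]'
python3 - <<'E'
from h import *
go([.528,-.133,.021],101.3)
im=get_image("side"); p=im["pixels"]; cv2.imwrite("pics/s2.png",cv2.resize(p[150:260,240:370],None,fx=4,fy=4,interpolation=cv2.INTER_CUBIC))
E
```

```text
t: 6.0
tool_pos: [0.5242, -0.1104, 0.0203]
orientation: [0.0, 0.637, 0.771, -0.0]
ft_force: [1.1, -4.0, 1.6]
finger_gap: 0.0263
t 6.0 pos [ 0.5242 -0.1104  0.0203] yaw 100.9 gap 0.0263 F [ 1.1 -4.   1.6]
 shift total [-0.115 -0.003 -0.003] after turning [-0.115 -0.004 -0.004]  turn total [ 0.     0.001 -0.007] q [-0.33  0.48 -0.4   0.69 -0.    1.06]
```

View pics/s2.png

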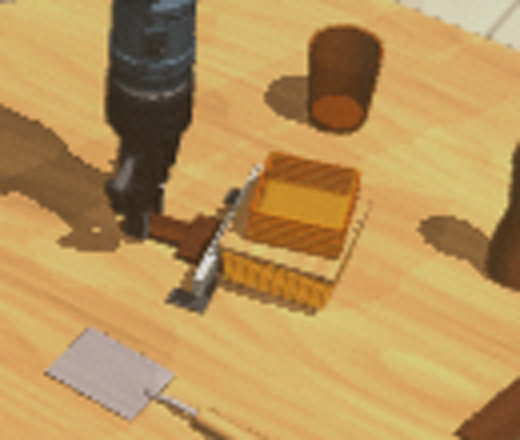

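The paddle is moving with the gripper. The blade now shows in front of the rail (crop 205,235), the stack is upright (290,220), and the bowl is against the rail. I'll keep pulling.

```bash
python3 -m crank '[[-1,[0.015,0,0],[0,0,0]],[-1,[0.015,0,0],[0,0,0]],[-1,[0.015,0,0],[0,0,0]],[-1,[0.015,0,0],[0,0,0]],[-1,[0.015,0,0],[0,0,0]],[-1,[0.015,0,0],[0,0,0]],[-1,[0.015,0,0],[0,0,0]],[-1,[0.015,0,0],[0,0,0]]]'
python3 -m crank '[[-1,[0.015,0,0],[0,0,0]],[-1,[0.015,0,0],[0,0,0]],[-1,[0.015,0,0],[0,0,0]],[-1,[0.015,0,0],[0,0,0]],[-1,[0.015,0,0],[0,0,0]],[-1,[0.015,0,0],[0,0,0]],[-1,[0.015,0,0],[0,0,0]],[-1,[0.015,0,0],[0,0,0]]]'
python3 -m crank '[[-1,[0.015,0,0],[0,0,0]],[-1,[0.015,0,0],[0,0,0]],[-1,[0.015,0,0],[0,0,0]],[-1,[0.015,0,0],[0,0,0]],[-1,[0.015,0,0],[0,0,0]],[-1,[0.015,0,0],[0,0,0]],[-1,[0.015,0,0],[0,0,0]],[-1,[0.015,0,0],[0,0,0]]]'
python3 -m crank '[[-1,[0.015,0,0],[0,0,0]],[-1,[0.015,0,0],[0,0,0]],[-1,[0.015,0,0],[0,0,0]],[-1,[0.015,0,0],[0,0,0]],[-1,[0.015,0,0],[0,0,0]],[-1,[0.015,0,0],[0,0,0]],[-1,[0.015,0,0],[0,0,0]],[-1,[0.015,0,0],[0,0,0]]]'
python3 -m crank '[[-1,[0.015,0,0],[0,0,0]],[-1,[0.015,0,0],[0,0,0]],[-1,[0.015,0,0],[0,0,0]],[-1,[0.015,0,0],[0,0,0]],[-1,[0.015,0,0],[0,0,0]],[-1,[0.015,0,0],[0,0,0]],[-1,[0.015,0,0],[0,0,0]],[-1,[0,0,0],[0,0,0]]]'
python3 - <<'E'
from h import *
go([.5,-.0,.021],101.3)
im=get_image("top"); p=im["pixels"]; np.save("top3.npy",cloud(im)); cv2.imwrite("pics/t3full.png",p); cv2.imwrite("pics/t3.png",cv2.resize(p[125:215,210:360],None,fx=5,fy=5,interpolation=cv2.INTER_CUBIC))
E
```

```text
t: 6.85
tool_pos: [0.5196, -0.0867, 0.0203]
orientation: [0.0, 0.637, 0.771, -0.0]
ft_force: [1.2, -5.6, 2.4]
finger_gap: 0.026
t: 7.65
tool_pos: [0.5151, -0.0634, 0.0203]
orientation: [0.001, 0.637, 0.771, -0.0]
ft_force: [1.5, -5.4, 2.1]
finger_gap: 0.0263
t: 8.45
tool_pos: [0.5104, -0.0391, 0.0203]
orientation: [0.0, 0.637, 0.771, 0.0]
ft_force: [1.3, -4.0, 4.5]
finger_gap: 0.0264
t: 9.25
tool_pos: [0.5058, -0.0155, 0.0203]
orientation: [-0.0, 0.637, 0.771, 0.0]
ft_force: [0.7, -4.4, 5.2]
finger_gap: 0.0261
t: 10.05
tool_pos: [0.5016, 0.0055, 0.0203]
orientation: [-0.0, 0.636, 0.771, 0.0]
ft_force: [0.3, -1.4, 6.0]
finger_gap: 0.0265
t 10.05 pos [0.5016 0.0055 0.0203] yaw 100.9 gap 0.0265 F [ 0.3 -1.4  6. ]
 shift total [-0.026 -0.013 -0.004] after turning [-0.026 -0.013 -0.004]  turn total [ 0.    -0.001 -0.006] q [-0.12  0.43 -0.49  0.65  0.    1.26]
```

View pics/t3.png

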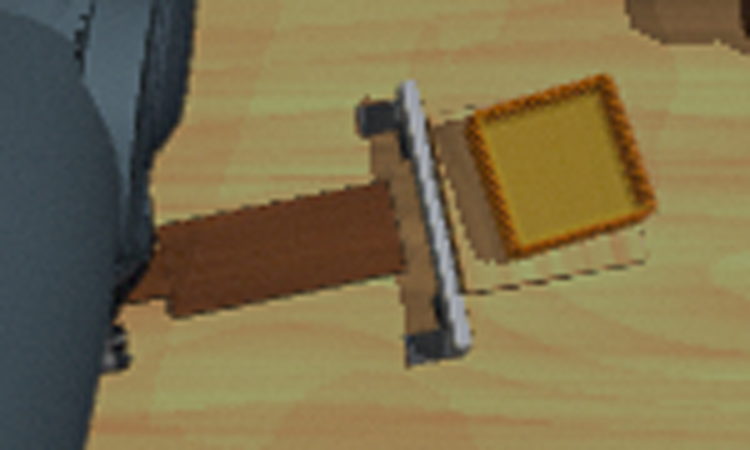

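The paddle's back end (crop 398,230) has cleared the rail (430,220) and the stack is still together. I'll pull another 9 mm, let go, rise and measure.

```bash
python3 -m crank '[[-1,[0.015,0,0],[0,0,0]],[-1,[0.015,0,0],[0,0,0]],[-1,[0.015,0,0],[0,0,0]],[-1,[0,0,0],[0,0,0]],[0.3,[0,0,0],[0,0,0]],[0.3,[0,0,0],[0,0,0]],[1,[0,0,0],[0,0,0]],[1,[0,0,0],[0,0,0]]]'
python3 -m crank '[[1,[0,0,-0.05],[0,0,0]],[1,[0,0,-0.1],[0,0,0]],[1,[0,0,-0.15],[0,0,0]],[1,[0,0,-0.15],[0,0,0]],[1,[0,0,0],[0,0,0]]]'
python3 - <<'E'
from h import *
go([.5,-.0,.1],101.3)
im=get_image("top"); P=cloud(im); p=im["pixels"]; np.save("top4.npy",P); cv2.imwrite("pics/t4full.png",p)
a=p.astype(int); r,b=a[...,2],a[...,0]; z=P[...,2]
C=np.array([.539,-.192]); th=np.radians(100.8); n=np.array([np.cos(th),np.sin(th)]); s=np.array([-n[1],n[0]])
D=P[...,:2]-C; fx=D@n; fy=D@s
m=(r<135)&(r-b>25)&(fx>.012)&(fx<.25)&(abs(fy)<.035)&(z>.003)&(z<.018)
Q=np.stack([fx[m],fy[m]],1)*1000
for lo in range(10,240,10):
    k=Q[(Q[:,0]>=lo)&(Q[:,0]<lo+10)]
    if len(k): print(lo,len(k),np.round([k[:,0].min(),k[:,1].min(),k[:,1].max(),(k[:,1].max()+k[:,1].min())/2],1))
w=np.zeros(z.shape,bool); w[125:195,303:360]=True
for lo in(.038,.068):
    q=P[w&(z>lo)&(z<.13)]; print(cv2.minAreaRect((q[:,:2]*1000).astype(np.float32)),np.percentile(q[:,2],[5,50,95]))
E
```

```text
t: 10.9
tool_pos: [0.4994, 0.0139, 0.0196]
orientation: [-0.001, 0.637, 0.771, -0.0]
ft_force: [-0.1, -0.3, 0.5]
finger_gap: 0.0819
t: 11.4
tool_pos: [0.5035, 0.0133, 0.1148]
orientation: [0.003, 0.637, 0.771, 0.002]
ft_force: [1.1, -0.3, 0.2]
finger_gap: 0.0852
t 11.4 pos [0.5035 0.0133 0.1148] yaw 100.9 gap 0.0852 F [ 1.1 -0.3  0.2]
 shift total [-0.062 -0.031  0.074] after turning [-0.062 -0.03   0.074]  turn total [ 0.008  0.002 -0.007] q [-0.1   0.31 -0.37  0.88  0.    1.28]
10 1 [19.8  8.3  8.3  8.3]
20 20 [ 20.6 -28.3  23.2  -2.5]
30 60 [ 30.  -29.9  24.1  -2.9]
40 65 [ 40.1 -30.5  23.8  -3.3]
50 64 [ 50.  -30.3  24.7  -2.8]
60 62 [ 60.1 -30.1  25.3  -2.4]
70 63 [ 70.  -30.2  24.8  -2.7]
80 64 [ 80.1 -29.7  25.7  -2. ]
90 63 [ 90.4 -29.1  25.1  -2. ]
100 62 [100.2 -29.8  25.   -2.4]
110 65 [110.1 -29.2  25.8  -1.7]
120 63 [120.2 -28.   26.2  -0.9]
130 64 [130.  -28.5  26.8  -0.9]
140 67 [140.1 -28.9  26.7  -1.1]
150 62 [150.2 -27.9  27.   -0.4]
160 55 [160.  -28.5  26.6  -0.9]
170 32 [ 1.702e+02 -1.300e+01  1.280e+01 -1.000e-01]
180 31 [ 1.801e+02 -1.360e+01  1.350e+01 -1.000e-01]
190 10 [190.1 -12.3  14.5   1.1]
200 2 [203.6  11.8  12.5  12.2]
((536.4815673828125, -252.7570343017578), (136.12010192871094, 108.13104248046875), 7.702175617218018) [0.04815181 0.05436338 0.08645118]
((559.1484985351562, -257.3782653808594), (83.25928497314453, 83.39656829833984), 17.255470275878906) [0.06973157 0.08431252 0.08787185]
```

Paddle origin is now at fence x ≈ 0.128, the bowls have dropped 10 mm and are still stacked. Now the blade grip.

```bash
python3 -c "
from h import *
go([.521,-.0855,.021],101.9)"
```

```text
t 11.45 pos [0.5024 0.0134 0.1128] yaw 100.9 gap 0.0855 F [-0.5  0.5  0.4]
 shift total [-0.502 -0.005  0.46 ] after turning [-0.503 -0.011  0.459]  turn total [ 0.005  0.001 -0.017] q [-0.1   0.31 -0.38  0.87  0.    1.28]
```

```bash
python3 -m crank '[[1,[-0.125,-0.002,0],[0,0,-0.017]],[1,[-0.125,-0.002,0],[0,0,0]],[1,[-0.125,-0.002,0],[0,0,0]],[1,[-0.125,-0.002,0],[0,0,0]],[1,[0,0,0.12],[0,0,0]],[1,[0,0,0.12],[0,0,0]],[1,[0,0,0.08],[0,0,0]],[1,[0,0,0],[0,0,0]]]'
python3 -c "
from h import *
go([.521,-.0855,.021],101.9)"
```

```text
t: 12.25
tool_pos: [0.5156, -0.0839, 0.043]
orientation: [-0.003, 0.63, 0.777, -0.001]
ft_force: [-0.2, 0.4, 0.7]
finger_gap: 0.0855
t 12.25 pos [ 0.5156 -0.0839  0.043 ] yaw 101.9 gap 0.0855 F [-0.2  0.4  0.7]
 shift total [-0.014  0.025  0.11 ] after turning [-0.013  0.025  0.11 ]  turn total [-0.006 -0.003  0.   ] q [-0.28  0.44 -0.4   0.74  0.    1.08]
```

```bash
python3 -m crank '[[1,[-0.005,0,0.05],[0,0,0]],[1,[0,0,0.05],[0,0,0]],[1,[0,0,0],[0,0,0]],[1,[0,0,0],[0,0,0]]]'
python3 -c "
from h import *
go([.521,-.0855,.021],101.9)"
```

```text
t: 12.65
tool_pos: [0.519, -0.0857, 0.0261]
orientation: [-0.0, 0.63, 0.777, -0.0]
ft_force: [-0.9, 0.2, 0.4]
finger_gap: 0.0851
t 12.65 pos [ 0.519  -0.0857  0.0261] yaw 101.9 gap 0.0851 F [-0.9  0.2  0.4]
 shift total [-0.001  0.01   0.026] after turning [-0.001  0.01   0.026]  turn total [-0.     0.     0.001] q [-0.28  0.46 -0.42  0.7  -0.    1.08]
```

```bash
python3 -m crank '[[1,[0,0.01,0.033],[0,0,0]],[1,[0,0,0],[0,0,0]],[-1,[0,0,0],[0,0,0]],[-1,[0,0,0],[0,0,0]],[-1,[0,0,0],[0,0,0]],[-1,[0,0,0],[0,0,0]],[-1,[0,0,0],[0,0,0]]]' 50
python3 -m crank '[[-1,[0,0,-0.03],[0,0,0]],[-1,[0,0,-0.06],[0,0,0]],[-1,[0,0,-0.1],[0,0,0]],[-1,[0,0,-0.1],[0,0,0]],[-1,[0,0,-0.1],[0,0,0]],[-1,[0,0,-0.1],[0,0,0]],[-1,[0,0,0],[0,0,0]],[-1,[0,0,0],[0,0,0]]]'
python3 - <<'E'
from h import *
go([.52,.21,.12],185)
im=get_image("side"); p=im["pixels"]; cv2.imwrite("pics/s5.png",cv2.resize(p[100:260,140:370],None,fx=3,fy=3,interpolation=cv2.INTER_CUBIC))
E
```

```text
t: 13.35
tool_pos: [0.5213, -0.0854, 0.0202]
orientation: [0.0, 0.63, 0.777, 0.0]
ft_force: [-2.5, 0.6, 5.0]
finger_gap: 0.0533
t: 14.15
tool_pos: [0.5214, -0.0854, 0.1179]
orientation: [0.001, 0.63, 0.777, 0.0]
ft_force: [0.6, -0.5, -1.8]
finger_gap: 0.0534
t 14.15 pos [ 0.5214 -0.0854  0.1179] yaw 101.9 gap 0.0534 F [ 0.6 -0.5 -1.8]
 shift total [ 1.447  0.298 -0.011] after turning [-0.122  1.472 -0.01 ]  turn total [ 0.000e+00  1.000e-03 -1.385e+00] q [-0.28  0.36 -0.29  0.91 -0.    1.08]
```

View pics/s5.png

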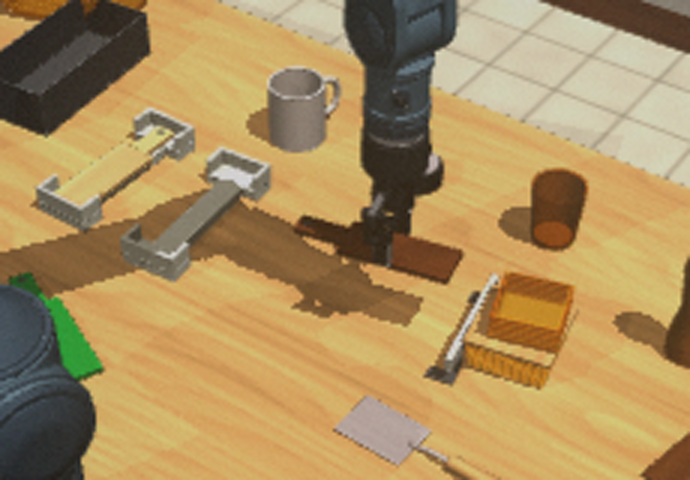

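The paddle is held level across its blade and the stack stands intact. I'll carry it halfway, turn it, then approach the cradle.

```bash
python3 -m crank '[[-1,[0.06,0.012,0],[0,0,0]],[-1,[0.12,0.025,0],[0,0,0]],[-1,[0.12,0.025,0],[0,0,0]],[-1,[0.12,0.025,0],[0,0,0]],[-1,[0.12,0.025,0],[0,0,0]],[-1,[0.12,0.025,0],[0,0,0]],[-1,[0.06,0.012,0],[0,0,0]],[-1,[0,0,0],[0,0,-0.07]]]'
python3 -m crank '[[-1,[0,0,0],[0,0,-0.11]],[-1,[0,0,0],[0,0,-0.11]],[-1,[0,0,0],[0,0,-0.11]],[-1,[0,0,0],[0,0,-0.11]],[-1,[0,0,0],[0,0,-0.11]],[-1,[0,0,0],[0,0,-0.11]],[-1,[0,0,0],[0,0,-0.11]],[-1,[0,0,0],[0,0,-0.11]]]'
python3 -m crank '[[-1,[0,0,0],[0,0,-0.11]],[-1,[0,0,0],[0,0,-0.11]],[-1,[0,0,0],[0,0,-0.11]],[-1,[0,0,0],[0,0,-0.105]],[-1,[0,0,0],[0,0,0]],[-1,[0,0,0],[0,0,0]]]'
python3 -c "
from h import *
go([.54,.213,.11],184.95)"
```

```text
t: 15.0
tool_pos: [0.5194, 0.0637, 0.1166]
orientation: [-0.001, 0.599, 0.801, -0.0]
ft_force: [-0.9, -0.1, 0.2]
finger_gap: 0.0535
t: 15.8
tool_pos: [0.5197, 0.0618, 0.1167]
orientation: [-0.001, 0.181, 0.984, -0.0]
ft_force: [0.2, 1.1, -1.5]
finger_gap: 0.0537
t: 16.4
tool_pos: [0.52, 0.0618, 0.117]
orientation: [-0.001, -0.043, 0.999, -0.0]
ft_force: [-0.6, 0.3, -0.0]
finger_gap: 0.0535
t 16.4 pos [0.52   0.0618 0.117 ] yaw -175.1 gap 0.0535 F [-0.6  0.3 -0. ]
 shift total [-0.164  0.745  0.035] after turning [-0.165  0.745  0.035]  turn total [-0.    -0.001 -0.001] q [-0.    0.35 -0.31  0.91 -0.   -0.09]
```

```bash
python3 -m crank '[[-1,[-0.015,0.06,0],[0,0,0]],[-1,[-0.027,0.125,0],[0,0,0]],[-1,[-0.027,0.125,0],[0,0,0]],[-1,[-0.027,0.125,0],[0,0,0]],[-1,[-0.027,0.125,0.03],[0,0,0]],[-1,[-0.027,0.125,0],[0,0,0]],[-1,[-0.014,0.06,0],[0,0,0]],[-1,[0,0,0],[0,0,0]]]'
python3 - <<'E'
from h import *
go([.54,.213,.075],184.95)
im=get_image("top"); p=im["pixels"]; P=cloud(im); np.save("top6.npy",P); cv2.imwrite("pics/t6f.png",p)
cv2.imwrite("pics/t6.png",cv2.resize(p[115:235,80:240],None,fx=5,fy=5,interpolation=cv2.INTER_CUBIC))
E
```

```text
t: 17.2
tool_pos: [0.5401, 0.2148, 0.1114]
orientation: [0.0, -0.045, 0.999, 0.0]
ft_force: [0.1, -0.3, -1.3]
finger_gap: 0.0534
t 17.2 pos [0.5401 0.2148 0.1114] yaw -174.9 gap 0.0534 F [ 0.1 -0.3 -1.3]
 shift total [ 0.001 -0.009  0.182] after turning [ 0.001 -0.009  0.182]  turn total [0.    0.    0.003] q [ 0.27  0.46 -0.15  0.96  0.    0.18]
```

View pics/t6.png

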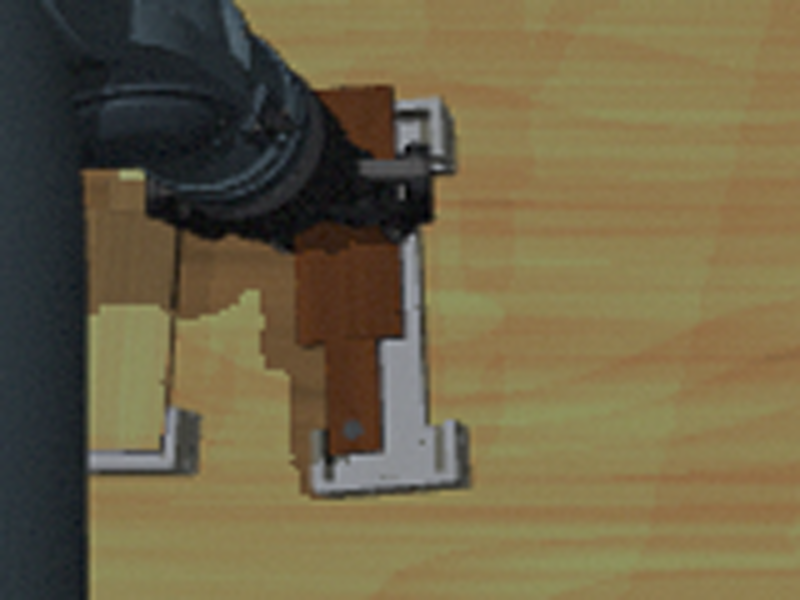

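The paddle hangs over the cradle in line with it (handle end at crop 355,452; the offset is parallax from its height). I'll check with the point cloud.

Run:
```python
from h import *
P=np.load("top6.npy"); a=cv2.imread("pics/t6f.png").astype(int); r,b=a[...,2],a[...,0]; z=P[...,2]
w=np.zeros(z.shape,bool); w[125:215,130:165]=True
m=w&(r-b>25)&(z>.07)&(z<.13)
th=np.radians(4.95); n=np.array([np.cos(th),np.sin(th)]); s=np.array([-n[1],n[0]])
D=P[...,:2]-[.520,.2112]; X=D@n*1000; Y=D@s*1000
m&=abs(Y)<40
print("z",np.percentile(z[m],[5,50,95]))
for lo in range(-110,110,10):
    k=m&(X>=lo)&(X<lo+10)
    if k.sum(): print(lo,k.sum(),np.round([X[k].min(),X[k].max(),Y[k].min(),Y[k].max(),(Y[k].min()+Y[k].max())/2,z[k].mean()*1000],1))
```

```text
z [0.09780792 0.10030354 0.10312246]
-110 1 [-100.3 -100.3    1.9    1.9    1.9  105.6]
-100 32 [-99.4 -90.  -12.8  11.8  -0.5 100.2]
-90 30 [-89.7 -80.2 -13.5  13.2  -0.2 100.4]
-80 41 [-80.  -70.3 -13.1  13.5   0.2 100.3]
-70 41 [-69.9 -60.1 -13.6  13.3  -0.2 100.2]
-60 38 [-59.8 -50.  -13.9  12.4  -0.8 100.4]
-50 39 [-49.9 -40.1 -11.9  11.9  -0.  100. ]
-40 76 [-39.9 -30.2 -26.   28.3   1.2 100.6]
-30 79 [-29.9 -20.1 -25.8  27.6   0.9 100.5]
-20 74 [-20.  -10.2 -26.4  27.1   0.3 100.8]
-10 76 [-1.000e+01 -1.000e-01 -2.640e+01  2.680e+01  2.000e-01  1.005e+02]
0 80 [ 1.000e-01  9.800e+00 -2.650e+01  2.610e+01 -2.000e-01  1.005e+02]
10 63 [ 10.   20.  -21.7  39.4   8.8 100.5]
20 10 [ 20.1  23.  -16.5  20.4   2.   99.9]
50 4 [ 57.7  59.3 -26.6 -18.2 -22.4 100.3]
60 23 [ 61.   70.  -26.6  -4.9 -15.8 100.7]
70 37 [ 70.1  79.8 -27.7  -0.7 -14.2 100.5]
80 37 [ 80.3  89.9 -26.6   5.2 -10.7  99.7]
90 51 [ 90.1  99.9 -27.7  12.3  -7.7 100.4]
```

It is centred within about 1 mm and aligned. Lowering so the TCP ends at 0.036.

```bash
python3 -m crank '[[-1,[0,-0.005,0.05],[0,0,0]],[-1,[0,0,0.07],[0,0,0]],[-1,[0,0,0.07],[0,0,0]],[-1,[0,0,0.07],[0,0,0]],[-1,[0,0,0.05],[0,0,0]],[-1,[0,0,0.035],[0,0,0]],[-1,[0,0,0],[0,0,0]],[-1,[0,0,0],[0,0,0]]]'
python3 -c "
from h import *
go([.54,.213,.0362],184.95)"
```

```text
t: 18.05
tool_pos: [0.5403, 0.2118, 0.0427]
orientation: [0.0, -0.044, 0.999, -0.0]
ft_force: [0.1, 0.2, -0.3]
finger_gap: 0.0534
t 18.05 pos [0.5403 0.2118 0.0427] yaw -175.0 gap 0.0534 F [ 0.1  0.2 -0.3]
 shift total [0.001 0.006 0.032] after turning [0.001 0.006 0.032]  turn total [-0.     0.     0.001] q [ 0.26  0.53 -0.24  0.8  -0.    0.18]
```

```bash
python3 -m crank '[[-1,[0,0.005,0.015],[0,0,0]],[-1,[0,0,0.01],[0,0,0]],[-1,[0,0,0.006],[0,0,0]],[-1,[0,0,0],[0,0,0]],[-1,[0,0,0],[0,0,0]]]'
```

```text
t: 18.55
tool_pos: [0.54, 0.2131, 0.0363]
orientation: [0.0, -0.044, 0.999, -0.0]
ft_force: [-0.1, -0.3, -1.0]
finger_gap: 0.0535
```

```bash
python3 -m crank '[[-1,[0,0,0.004],[0,0,0]],[-1,[0,0,0],[0,0,0]]]'; python3 -m crank '[[-1,[0,0,0.003],[0,0,0]],[-1,[0,0,0],[0,0,0]]]'
```

```text
t: 18.75
tool_pos: [0.5401, 0.2131, 0.0363]
orientation: [0.0, -0.044, 0.999, 0.0]
ft_force: [-2.2, -0.3, 5.5]
finger_gap: 0.0534
t: 18.95
tool_pos: [0.5401, 0.2131, 0.0362]
orientation: [0.0, -0.044, 0.999, 0.0]
ft_force: [-3.7, -1.0, 9.8]
finger_gap: 0.0533
```

Contact: the position has stopped at 0.0362 and the force has risen to 10 N. Release and rise.

```bash
python3 -m crank '[[-1,[0,0,-0.004],[0,0,0]],[0.5,[0,0,0],[0,0,0]],[1,[0,0,0],[0,0,0]],[1,[0,0,0],[0,0,0]],[1,[0,0,0],[0,0,0]],[1,[0,0,-0.05],[0,0,0]],[1,[0,0,-0.1],[0,0,0]],[1,[0,0,-0.2],[0,0,0]]]'
python3 -m crank '[[1,[0,0,-0.2],[0,0,0]],[1,[0,0,-0.2],[0,0,0]],[1,[0.12,-0.2,0],[0,0,0]],[1,[0.12,-0.2,0],[0,0,0]],[1,[0.12,-0.2,0],[0,0,0]],[1,[0.12,-0.2,0],[0,0,0]],[1,[0.12,-0.2,0],[0,0,0]],[1,[0,0,0],[0,0,0]]]'
python3 - <<'E'
from h import *
im=get_image("top"); P=cloud(im); p=im["pixels"]; a=p.astype(int); r,b=a[...,2],a[...,0]; z=P[...,2]
cv2.imwrite("pics/end_top.png",p)
m=np.zeros(z.shape,bool); m[125:220,130:185]=True; m&=(r-b>25)&(z>.019)&(z<.033)
th=np.radians(4.95); n=np.array([np.cos(th),np.sin(th)]); s=np.array([-n[1],n[0]])
D=P[...,:2]-[.520,.2112]; X=D@n*1000; Y=D@s*1000; m&=(r<140)&(abs(Y)<45)
print("z",np.percentile(z[m],[5,50,95]),"X",X[m].min(),X[m].max())
for lo in range(-110,110,20):
    k=m&(X>=lo)&(X<lo+20)
    if k.sum(): print(lo,k.sum(),np.round([Y[k].min(),Y[k].max(),(Y[k].min()+Y[k].max())/2,z[k].mean()*1000],1))
w=np.zeros(z.shape,bool); w[125:195,305:360]=True
q=P[w&(z>.068)&(z<.13)]; print(cv2.minAreaRect((q[:,:2]*1000).astype(np.float32)),np.percentile(q[:,2],[5,50,95]))
s=get_image("side")["pixels"]; cv2.imwrite("pics/end.png",np.vstack([p[60:260,60:430],s[110:310,100:470]]).repeat(1,0))
E
```

```text
t: 19.75
tool_pos: [0.5375, 0.2124, 0.1041]
orientation: [-0.003, -0.044, 0.999, -0.001]
ft_force: [0.1, -0.2, 1.0]
finger_gap: 0.0854
t: 20.55
tool_pos: [0.4355, -0.0003, 0.1863]
orientation: [-0.001, -0.041, 0.999, -0.001]
ft_force: [0.5, 0.1, 0.4]
finger_gap: 0.0854
z [0.02304544 0.02467341 0.02630139] X 93.49513267019806 97.49804549530303
90 2 [23.8 25.8 24.8 24.7]
((558.6087036132812, -256.76458740234375), (82.93266296386719, 83.49008178710938), 17.437223434448242) [0.0702656  0.08428419 0.08819811]
```

View pics/end.png

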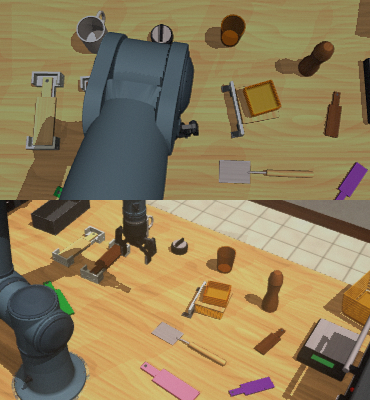

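The bowls are stacked behind the rail, but the arm hides the cradle. I'll move it aside and check.

```bash
python3 -m crank '[[1,[0,-0.2,-0.05],[0,0,0]],[1,[0,-0.2,-0.05],[0,0,0]],[1,[0,-0.2,-0.05],[0,0,0]],[1,[0,-0.2,0],[0,0,0]],[1,[0,-0.2,0],[0,0,0]],[1,[0,-0.2,0],[0,0,0]],[1,[0,-0.2,0],[0,0,0]],[1,[0,0,0],[0,0,0]]]'
python3 - <<'E'
from h import *
im=get_image("top"); P=cloud(im); p=im["pixels"]; a=p.astype(int); r,b=a[...,2],a[...,0]; z=P[...,2]
m=np.zeros(z.shape,bool); m[125:220,130:185]=True
th=np.radians(4.95); n=np.array([np.cos(th),np.sin(th)]); s=np.array([-n[1],n[0]])
D=P[...,:2]-[.520,.2112]; X=D@n*1000; Y=D@s*1000; m&=(r-b>25)&(r<140)&(abs(Y)<45)&(z>.015)
print("z",np.percentile(z[m],[5,50,95]),"X",X[m].min(),X[m].max())
for lo in range(-110,110,20):
    k=m&(X>=lo)&(X<lo+20)
    if k.sum(): print(lo,k.sum(),np.round([Y[k].min(),Y[k].max(),(Y[k].min()+Y[k].max())/2,z[k].mean()*1000],1))
cv2.imwrite("pics/end2.png",np.hstack([cv2.resize(p[110:230,80:200],None,fx=3,fy=3),cv2.resize(p[110:230,240:360],None,fx=3,fy=3)]))
E
```

```text
t: 21.45
tool_pos: [0.4647, -0.2793, 0.2157]
orientation: [0.001, -0.043, 0.999, -0.001]
ft_force: [0.2, 0.4, -0.3]
finger_gap: 0.0854
z [0.02212174 0.02531526 0.02814883] X -99.7514954925019 111.94350475283412
-110 30 [-14.9   9.8  -2.6  25.9]
-90 55 [-13.9  10.1  -1.9  25.8]
-70 68 [-14.4  11.5  -1.5  25.3]
-50 104 [-29.1  25.6  -1.8  25.2]
-30 138 [-30.   24.5  -2.8  25.1]
-10 135 [-30.2  24.5  -2.8  25. ]
10 134 [-29.6  26.6  -1.5  25.2]
30 134 [-29.6  25.8  -1.9  25.1]
50 134 [-29.7  24.8  -2.4  25.4]
70 124 [-28.9  24.3  -2.3  25.6]
90 52 [-26.4  29.1   1.3  25.3]
```

View pics/end2.png

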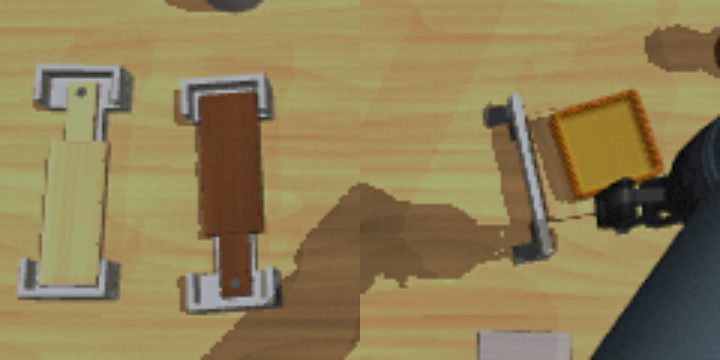

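The paddle lies flat in the cradle (crop 230,190): top surface at 25 mm, about 2 mm off centre. The bowls stand behind the rail (605,145), and the gripper is about 0.2 m up and touching nothing. Handing in.

```bash
python3 -m crank '[[1,[0,0,0],[0,0,0]],[1,[0,0,0],[0,0,0]],[1,[0,0,0],[0,0,0]]]'; python3 -c "
from bench import *
print(hand_in())"
```

```text
t: 21.8
tool_pos: [0.4628, -0.2741, 0.2158]
orientation: [-0.0, -0.045, 0.999, 0.0]
ft_force: [0.4, -0.5, 0.6]
finger_gap: 0.0853
the job is handed in; nothing more can be done
None
```

The paddle is lying flat in the empty white cradle, and the job was handed in at about 22 s; `hand_in()` gives no verdict. I drew the paddle out by its handle under the rail and let go with its origin about 128 mm past the rail. I then took it again across the blade about 20 mm behind its origin, turned it, and lowered it until it touched the cradle floor before opening.

**Last checks:**
- **Paddle:** its top is about 25 mm above the counter, where 26 mm is expected when seated. It is about 2 mm off centre and in line within about 1°.
- **Bowls:** the rim of the upper bowl fell by the expected 10 mm, and the stack stands upright behind the rail.
- **Robot:** the gripper stayed open about 0.2 m above the counter, and the wrist force read about zero.

**What disagreed or wasn't fully checked:**
- **Finger opening:** it read about 2 mm less than the true widths at both grips (26 for 28 mm, 53.5 for 56 mm). I put this down to a bias in the reading.
- **First handle grip:** it seemed too shallow, so I redid it 4 mm lower.
- **Placing force:** I pressed to about 10 N before letting go.
- **Last outlier:** one 20 mm strip near the blade end measured about 3 mm sideways from the rest, probably because the cradle wall was included.
- **Lower bowl:** I did not measure its final position on its own; the last look at it was by eye.
- **Bystanders:** I did not re-measure them; in the pictures I looked at they appear unmoved.

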